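Pin a bush in the welding jig

ROBOT

A 6-joint arm with a two-finger parallel gripper is mounted at the origin on the work surface. World frame = base frame: x ahead of the robot, y to its left, z up, the work surface at z = 0. Lengths are in m, angles in rad, forces in N, time in s.
With the tool pointing down it reaches from about 0.375 to 0.975 m from the base axis. Payload 3.8 kg.
Tool frame: the origin (TCP) lies midway between the tips of the shut fingers; the grasp point (between the pads) lies 19 mm behind it; z points along the fingers, y is the line along which they close (so a half turn about z gives the same grasp; the last joint's range is limited). The gripper opens to 88 mm and grips with 3 to 60 N. Pads are 18 mm wide; open, the fingers measure 123 mm over their backs; the gripper's body (75 mm by 187 mm) begins 45 mm behind the grasp point.
Start: joints at [-1.354, 0.264, 1.604, -0, 1.274, -0.037], TCP at [0.169, -0.653, 0.239] pointing down, gripper open.
Joint ranges: [-2.63, 2.63], [-0.94, 2.18], [0.31, 2.57], [-1.31, 4.45], [0, 2.66], [-2.55, 2.55]. Speed limits (rad/s): [2.57, 2.57, 3.14, 3.14, 3.14, 3.14].

INTERFACE

Orientations are given as a 3x3 rotation matrix whose columns are the frame's x, y, z axes.
In Python, from cell import * gives the robot as it stands. The module is installed in compiled form; this text tells all that it offers. Calls block until the motion is done:
- move_pose(position, orientation): joint-space move of the TCP to a pose.
- move_straight(position, frame=None, feed=0.15, f_stop=None): straight line of the TCP; frame=None keeps the orientation; feed is the mean speed in m/s. With f_stop (N) it stops when the force on the tool has changed by that much, and returns True; else False.
- set_joints(angles): joint-space move.
- grip(opening): opening from 0.0 (shut) to 1.0 (fully open); the grip force is fixed at half the most; returns when the fingers have stopped.
- wait(seconds).
- inverse_kinematics(position, orientation): joint angles nearest the present ones, or None.
- state(): the state.
- snapshot(name): name is "side" or "top"; returns the picture (480x640x3 uint8, red, green, blue); there is no depth.
- get_calibration(name): a dict with "camera_matrix" (3x3 intrinsics, pixels), "T" (4x4, takes a point from camera to world coordinates). Camera axes: x right, y up, looking along -z (the intrinsics and any distortion apply to the point x, -y, -z); pixel columns grow to the right and rows downward; lengths in m; the calibration is good to about 2 mm. A picture is of the moment at which its call begins. get_calibration takes no time and is no camera call.
A pose or a line that the arm cannot do raises PlanningError and nothing moves.
- sign_off(): hands the job in; it is judged then, once.
Trained networks look in the newest picture that a camera, given by its name, has taken for a name from the list of things; names that differ only in an ending like _2 or _b are one class to them, and where a whole thing is asked for, a point or a joint stands for the part that bears it (a point fixed in the world has none). Each returns a list of dicts, best first, with "conf" (0 to 1); they miss things now and then, are a little off and sometimes report something else, mostly with a low value. They report only what shows in the picture. A call takes as long as a camera call. They do not tell look-alikes from the thing itself.
- recognise(camera, target): "rect" ([left, top, right, bottom] in pixels, round what is visible of it).
- landmark_of(camera, target): "at" ([column, row] in pixels: a listed point, or the origin of a listed thing).
The state is a dict: "clock": time; "joints": joint angles; "dq": joint speeds; "joint_torque": joint torques, N m; "tool_pos": TCP position; "tcp_rot": TCP orientation; "force": force on the tool from outside, world axes, zero at the start; "wrist_torque": the same for the moment, N m; "grip_width": opening from 0.0 (shut) to 1.0 (fully open); "finger_force": force on a finger pad.
Only numpy, scipy, OpenCV 4.12 (cv2) and the standard library are available. Lean on these libraries where they do the work, as an engineer would, in place of code of your own. Each camera call takes 0.05 s, during which the arm holds its last target. There are 200 camera calls.

TASK

Set the short bush, the one that fits between the two ears, on the seat of the welding jig in line with the ears' holes. Then slide the steel rod along its trough through the first ear, the bush and the second ear, fully home against the end stop, and then tip the keeper over so that it lies down across the trough behind the rod. Let go of everything, and leave the long bush and the tools lying where they are.

Things in the scene. Friction and masses are not known exactly. Their poses are not given: they have to be found in the camera images.
- jig: Welding jig fixed to the bench, bare steel. Base plate 100 (x) by 366 mm (y), top at z = 12 mm. Origin on the bench under the seat's centre; y = threading direction, from trough to end stop; z up. Trough, ear holes and bush bore share one axis along y at x = 0, z = 62 mm. Along y: trough -272 to -54, ear -48 to -38, seat, ear 38 to 48, end stop face at 70 mm.
- seat (a point): Centre of the seat, on the base plate's top (12 mm up) midway between the two ears, which leave 76 mm free. Along it run two low strips with inner faces at x = -28.5 and 28.5 mm, flared outward above, tops 30 mm above the bench. The bush's underside centre belongs here.
- hole1 (a point): Centre of the first ear's hole on its outer (trough side) face. Ears: upright plates 10 mm thick, 64 mm wide, tops 88 mm above the bench, each with a hole of 26 mm diameter.
- hole2 (a point): Centre of the second ear's hole, on its inner face (seat side).
- stop (a point): Point on the face of the end stop, level with the holes: an upright plate beyond the second ear, 64 mm wide, top 90 mm above the bench.
- trough (a point): Middle of the trough, on the rod's axis: a V of angle iron 218 mm long, open upward, that carries the rod in line with the holes. Its edges are 59 mm above the bench, 3 mm below the rod's axis.
- rod: Plain round steel rod, 22 mm diameter, 190 mm long, both ends chamfered, 0.35 to 0.7 kg, loose in the jig's trough, short of the first ear. Origin at its centre; y runs along it (it may roll). Fully home, its leading end touches the end stop: centre at y = -25 mm, rear end at y = -120 mm of the jig.
- bush: Short bush: steel sleeve 66 mm long, 42 mm outside, 26 mm bore, level on a 12 mm web and a flat foot 54 (x) by 66 (y) by 6 mm; about 0.45 kg, loose on the bench. Origin: centre of the foot's underside; y = bore axis, 50 mm above it; top at 71 mm. Same either way round. Seated, its y is along the jig's y, with 1.5 mm play to each side and 5 mm along y.
- long_bush: Long bush: same make and section but 104 mm long, about 0.7 kg; too long for the seat. Lies at the other side of the bench; leave it alone. Origin: centre of the foot's underside, y along the bore.
- keeper (a joint): Keeper angle: steel flap 20 mm wide (jig y), 10 mm thick, hinged along the jig's y at x = 38, y = -134, z = 65 mm of the jig. 0: open, standing, leaning 0.3 rad outward (jig +x) on its stop. 1.87: down, level across the trough, 4 mm behind a rod fully home. Swings almost freely: pushed inward past upright (0.3) it falls shut softly, unless something is in its way.
- keeper_tip (a point): Middle of the keeper's free edge, 56 mm from the hinge (118 mm above the bench when open, 65 mm when down).
- hammer: Hammer, 240 mm long, lying on the bench; a bystander. Origin on its underside.
- brush: Brush with a red handle, 170 mm long, lying on the bench beyond the jig; a bystander. Origin on its underside.
- pliers: Pliers with red grips, 160 mm long, lying on the bench; a bystander. Origin on its underside.
Things that resemble listed ones, but are neither listed nor needed, are in the scene too. What is shaped like the bush but orange or red is not meant.

How it is judged:
On the way, in this order (a step that is already met when the one before it is completed fails the run):
1. the short bush is seated between the ears, released, with the rod not yet in it (x of bush in the frame of jig between -0.004 and 0.004 m and y of bush in the frame of jig between -0.0075 and 0.0075 m and z of bush in the frame of jig between 0.01 and 0.0145 m and angle between the y axis of bush and the y axis of jig, either way round below 0.08 rad and angle between bush's own z axis and vertical below 0.06 rad and contact force between the fingers and bush below 0.2 N and y of rod in the frame of jig below -0.128 m), for 0.2 s.
2. the rod is through both ears and the bush, home against the end stop, the keeper still open (x of bush in the frame of jig between -0.004 and 0.004 m and y of bush in the frame of jig between -0.0075 and 0.0075 m and z of bush in the frame of jig between 0.01 and 0.0145 m and angle between the y axis of bush and the y axis of jig, either way round below 0.08 rad and angle between bush's own z axis and vertical below 0.06 rad and y of rod in the frame of jig between -0.0298 and -0.02 m and x of rod in the frame of jig between -0.0045 and 0.0045 m and z of rod in the frame of jig between 0.057 and 0.067 m and angle between the y axis of rod and the y axis of jig, either way round below 0.06 rad and value of joint keeper below 1 rad), for 0.2 s.
3. the keeper lies down behind the rod (value of joint keeper above 1.72 rad), for 0.2 s.
At the end, for the whole second after the job is handed in: Short bush on the seat (4 mm sideways, 7.5 mm along, foot flat, in line within 0.08 rad); rod through ear, bush and ear, centre within 4.8 mm of fully home, in line within 0.06 rad; keeper down (joint above 1.72 rad); all at rest and released (x of bush in the frame of jig between -0.004 and 0.004 m and y of bush in the frame of jig between -0.0075 and 0.0075 m and z of bush in the frame of jig between 0.01 and 0.0145 m and angle between the y axis of bush and the y axis of jig, either way round below 0.08 rad and angle between bush's own z axis and vertical below 0.06 rad and y of rod in the frame of jig between -0.0298 and -0.02 m and x of rod in the frame of jig between -0.0045 and 0.0045 m and z of rod in the frame of jig between 0.057 and 0.067 m and angle between the y axis of rod and the y axis of jig, either way round below 0.06 rad and value of joint keeper above 1.72 rad and linear speed of each of rod, bush below 0.02 m/s); the robot touches nothing.
It fails at once if the long bush is shifted by more than 40 mm (distance of long_bush from where it was at the start of the episode above 0.04 m).
It fails at once if the hammer is shifted by more than 40 mm (distance of hammer from where it was at the start of the episode above 0.04 m).
It fails at once if the brush is shifted by more than 40 mm (distance of brush from where it was at the start of the episode above 0.04 m).
It fails at once if the pliers is shifted by more than 40 mm (distance of pliers from where it was at the start of the episode above 0.04 m).
It also fails if it takes over 67 s, if anything falls off the work surface, if the arm or the gripper's body presses on something with over 40 N, if the wrist force passes 120 N, or if a joint passes its speed limit or range.

## Working session

There is one attempt and no reset: what is moved stays moved. The work goes in short steps, each a Python script; the robot and the scene stay as the last script left them, time stands still between calls to the robot, and variables do not carry over. Pictures are saved under pics/ and viewed, at most 10 in all, crops included, and the job is handed in when it is done.

```bash
mkdir -p pics; python3 - <<'E'
from cell import *
import cv2, numpy as np
for c in ("top","side"):
    im=snapshot(c); cv2.imwrite(f"pics/{c}0.png",im[:,:,::-1])
    k=get_calibration(c); print(c,np.round(k["camera_matrix"],1).tolist(),np.round(k["T"],3).tolist(),[x for x in k])
    for t in ("jig","bush","long_bush","rod","keeper","hammer","brush","pliers"):
        print(t,[(np.round(d["rect"]).astype(int).tolist(),round(d["conf"],2)) for d in recognise(c,t)][:4])
    for t in ("seat","hole1","hole2","stop","trough","keeper_tip","rod","bush","jig"):
        print(t,[(np.round(d["at"],1).tolist(),round(d["conf"],2)) for d in landmark_of(c,t)][:4])
E
```

```text
top [[509.9, 0.0, 321.3], [0.0, 509.9, 235.8], [0.0, 0.0, 1.0]] [[-0.002, 0.979, -0.206, 0.311], [-1.0, -0.001, 0.005, 0.066], [0.005, 0.206, 0.979, 1.456], [0.0, 0.0, 0.0, 1.0]] ['camera_matrix', 'T']
jig [([276, 226, 403, 279], 0.64)]
bush [([200, 263, 233, 287], 0.98), ([233, 297, 257, 324], 0.87), ([152, 271, 186, 296], 0.82), ([187, 305, 216, 332], 0.6)]
long_bush [([435, 254, 481, 280], 0.88), ([275, 228, 405, 277], 0.3)]
rod []
keeper [([352, 229, 360, 244], 0.57)]
hammer [([436, 173, 489, 255], 0.77)]
brush [([290, 164, 308, 224], 0.67), ([206, 191, 257, 215], 0.64)]
pliers [([206, 192, 258, 215], 0.81), ([274, 228, 406, 277], 0.63)]
seat [([307.8, 255.3], 0.85), ([369.0, 253.7], 0.23)]
hole1 [([322.2, 251.0], 0.82), ([293.0, 255.6], 0.67)]
hole2 [([322.2, 251.0], 0.82), ([293.0, 255.6], 0.67)]
stop [([278.5, 257.4], 0.82)]
trough [([366.1, 250.1], 0.81)]
keeper_tip [([354.2, 229.1], 0.63)]
rod [([372.9, 252.2], 0.7)]
bush [([201.0, 315.2], 0.94), ([241.3, 311.8], 0.77), ([217.8, 274.8], 0.72), ([168.8, 285.0], 0.65)]
jig [([306.0, 256.8], 0.66)]
side [[515.9, 0.0, 315.1], [0
[... 420 characters left out ...]
90, 312, 210], 0.54)]
keeper [([303, 191, 313, 210], 0.62)]
hammer [([289, 109, 357, 161], 0.78), ([280, 339, 310, 378], 0.21)]
brush [([199, 246, 269, 263], 0.77), ([286, 107, 352, 163], 0.45)]
pliers [([195, 297, 241, 359], 0.82)]
seat [([311.7, 262.1], 0.96), ([314.8, 134.0], 0.18)]
hole1 [([305.5, 266.0], 0.71), ([318.8, 240.6], 0.66)]
hole2 [([305.5, 266.0], 0.71), ([318.8, 240.6], 0.66)]
stop [([303.1, 278.8], 0.66)]
trough [([329.3, 205.2], 0.65), ([294.6, 365.3], 0.3)]
keeper_tip [([302.6, 190.5], 0.63)]
rod [([327.9, 200.1], 0.56), ([303.6, 190.7], 0.18)]
bush [([297.6, 365.3], 0.71), ([284.0, 425.9], 0.7), ([344.0, 402.0], 0.64), ([348.1, 350.4], 0.62)]
jig [([309.1, 266.3], 0.84)]
```

```bash
python3 - <<'E'
import cv2
a=cv2.imread("pics/top0.png")[150:350,140:500]; b=cv2.imread("pics/side0.png")[90:460,180:400]
cv2.imwrite("pics/top0c.png",cv2.resize(a,None,fx=2.2,fy=2.2,interpolation=cv2.INTER_CUBIC))
cv2.imwrite("pics/side0c.png",cv2.resize(b,None,fx=1.6,fy=1.6,interpolation=cv2.INTER_CUBIC))
E
```

```text
(no output)
```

View pics/top0c.png

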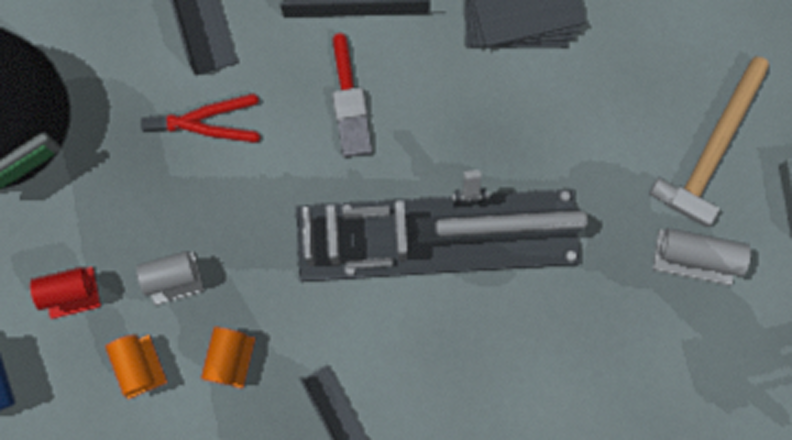

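View pics/side0c.png

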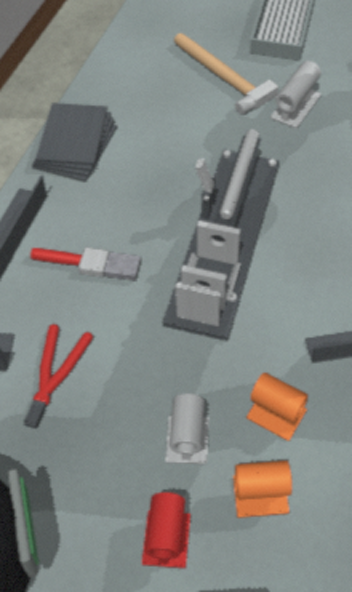

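The top view shows the grey short bush at about (217,275), left of the jig, which is at (276–403, 226–279) with its end stop on the left. The rod is in the trough around (373,252) and the keeper stands at (355,235). The side view agrees, with the grey bush at (297,360). The red and orange ones are decoys. Next I'll fit planar poses.

```bash
cat > h.py <<'E'
from cell import *
import numpy as np, cv2
from scipy.optimize import least_squares
CAL={c:get_calibration(c) for c in ("top","side")}
def proj(c,P):
    k=CAL[c]; T=np.linalg.inv(np.array(k["T"])); p=np.atleast_2d(P)@T[:3,:3].T+T[:3,3]
    q=(p*[1,-1,-1])@np.array(k["camera_matrix"]).T
    return q[:,:2]/q[:,2:]
def ray(c,uv,z):
    k=CAL[c]; T=np.array(k["T"]); d=np.linalg.inv(k["camera_matrix"])@[uv[0],uv[1],1]
    d=T[:3,:3]@(d*[1,-1,-1]); return T[:3,3]+d*(z-T[2,3])/d[2]
def Rz(a): c,s=np.cos(a),np.sin(a); return np.array([[c,-s,0],[s,c,0],[0,0,1.]])
def place(p,P): return np.atleast_2d(P)@Rz(p[2]).T+[p[0],p[1],0]
s3,c3=np.sin(.3),np.cos(.3)
JP=dict(seat=(0,0,.012),hole1=(0,-.048,.062),hole2=(0,.038,.062),stop=(0,.07,.062),trough=(0,-.163,.062),
 keeper_tip=(.038+.056*s3,-.134,.065+.056*c3),jig=(0,0,0))
E
python3 - <<'E'
from h import *
D=dict(top=dict(seat=(307.8,255.3),hole1=(322.2,251),hole2=(293,255.6),stop=(278.5,257.4),trough=(366.1,250.1),keeper_tip=(354.2,229.1),jig=(306,256.8)),
side=dict(seat=(311.7,262.1),hole1=(318.8,240.6),hole2=(305.5,266),stop=(303.1,278.8),trough=(329.3,205.2),keeper_tip=(302.6,190.5),jig=(309.1,266.3)))
for cams in (["top"],["side"],["top","side"]):
    f=lambda p:np.concatenate([(proj(c,place(p,JP[n]))[0]-D[c][n]) for c in cams for n in D[c]])
    r=least_squares(f,[.25,.1,0],loss="soft_l1"); print(cams,np.round(r.x,4)); print(np.round(f(r.x).reshape(-1,2),1).tolist())
for z,n,t,s in ((.062,"rod",(372.9,252.2),(327.9,200.1)),(0,"bush",(217.8,274.8),(297.6,365.3)),):
    print(n,ray("top",t,z).round(4),ray("side",s,z).round(4))
E
```

```text
['top'] [0.5527 0.1013 0.0645]
[[-1.3, 1.7], [1.2, 1.9], [-0.6, -0.7], [2.4, -1.8], [-1.4, 0.1], [-0.1, -1.9], [0.6, 0.8]]
['side'] [0.5524 0.1054 0.0388]
[[-0.9, 3.4], [-2.2, -2.6], [1.0, -0.1], [-0.5, -1.9], [-0.5, -1.1], [2.5, 1.8], [1.7, 2.0]]
['top', 'side'] [0.5532 0.1026 0.0505]
[[-1.8, 1.5], [0.7, 1.9], [-1.1, -1.1], [1.9, -2.3], [-1.9, 0.7], [-0.3, -1.4], [0.1, 0.7], [-0.8, 2.4], [-2.4, -3.6], [1.3, -1.1], [-0.1, -2.8], [-1.2, -2.1], [1.9, 1.0], [1.7, 1.1]]
rod [ 0.5575 -0.0841  0.062 ] [ 0.5649 -0.0699  0.062 ]
bush [0.5033 0.3558 0.    ] [0.4996 0.3546 0.    ]
```

```bash
cat >> h.py <<'E'
from scipy.optimize import differential_evolution
def seg(a,b,n=40): return np.linspace(a,b,n)
B=[]  # jig wireframe segments
for x in (-.05,.05): B.append(seg((x,-.25,.012),(x,.07,.012),120))
for y,z in ((-.048,.088),(-.038,.088),(.038,.088),(.048,.088),(.07,.09)): B.append(seg((-.032,y,z),(.032,y,z)))
for x in (-.032,.032):
    for y in (-.048,-.038,.038,.048): B.append(seg((x,y,.03),(x,y,.088),20)[12:])
BU=[]
for y in (-.033,.033):
    BU.append(seg((-.027,y,.006),(.027,y,.006)))
    BU.append(np.array([(.021*np.cos(t),y,.05+.021*np.sin(t)) for t in np.linspace(0,np.pi,30)]))
for x in (-.027,.027): BU.append(seg((x,-.033,.006),(x,.033,.006)))
def silh(p,c):  # tube silhouette lines for camera c
    cam=place([0,0,-p[2]],np.array(CAL[c]["T"])[:3,3]-[p[0],p[1],0])[0]-[0,0,.05]
    d=np.hypot(cam[0],cam[2]); a=np.arctan2(cam[2],cam[0]); g=np.arccos(.021/d)
    return [seg((.021*np.cos(t),-.033,.05+.021*np.sin(t)),(.021*np.cos(t),.033,.05+.021*np.sin(t))) for t in (a-g,a+g)]
def grads(im,s=1.0):
    g=cv2.GaussianBlur(cv2.cvtColor(im,cv2.COLOR_RGB2GRAY).astype(np.float32),(0,0),s)
    return cv2.Sobel(g,cv2.CV_32F,1,0,scale=.125),cv2.Sobel(g,cv2.CV_32F,0,1,scale=.125)
def score(G,c,segs,p,off=(0,0)):
    tot=0
    for S in segs:
        u=(proj(c,place(p,S))+off).astype(np.float32); t=np.gradient(u,axis=0); L=np.linalg.norm(t,axis=1)
        n=np.c_[-t[:,1],t[:,0]]/L[:,None]
        gx,gy=[cv2.remap(g,u[:,0].copy(),u[:,1].copy(),cv2.INTER_LINEAR).ravel() for g in G[c]]
        tot+=np.minimum(abs((gx*n[:,0]+gy*n[:,1])*L),1e9).sum()
    return tot
def fit(ims,p0,box,segf,cams=("top","side")):
    G={c:grads(ims[c]) for c in cams}
    f=lambda p:-sum(score(G,c,segf(p,c),p) for c in cams)
    r=differential_evolution(f,[(a-b,a+b) for a,b in zip(p0,box)],seed=1,maxiter=60,popsize=10,tol=1e-6); return r.x
JS=lambda p,c:B
BS=lambda p,c:BU+silh(p,c)
def overlay(im,c,ps):
    S=4; o=cv2.resize(im,None,fx=S,fy=S,interpolation=cv2.INTER_CUBIC)[:,:,::-1].copy()
    for p,sf in ps:
        for s in sf(p,c): cv2.polylines(o,[np.round((proj(c,place(p,s))+.5)*S).astype(int)],False,(0,255,255),1)
    return o
E
python3 - <<'E'
from h import *
ims={c:cv2.imread(f"pics/{c}0.png")[:,:,::-1].copy() for c in ("top","side")}
for cams in (("top",),("side",),("top","side")):
    j=fit(ims,[.553,.1026,.05],[.01,.012,.06],JS,cams)
    bs=[fit(ims,[.502,.355,a],[.012,.012,.5],BS,cams) for a in (.2,)]
    print(cams,j.round(4),bs[0].round(4))
t=overlay(ims["top"],"top",[(j,JS),(bs[0],BS)])[4*215:4*295,4*195:4*395]
s=overlay(ims["side"],"side",[(j,JS),(bs[0],BS)])[4*180:4*385,4*265:4*360]
cv2.imwrite("pics/ot.png",t);cv2.imwrite("pics/os.png",cv2.resize(s,None,fx=.73,fy=.73,interpolation=cv2.INTER_AREA))
E
```

```text
('top',) [0.5477 0.1004 0.0595] [0.4947 0.3514 0.159 ]
('side',) [0.5517 0.1017 0.0552] [0.5043 0.3553 0.2803]
('top', 'side') [0.5502 0.101  0.0539] [0.502  0.3546 0.3638]
```

View pics/ot.png

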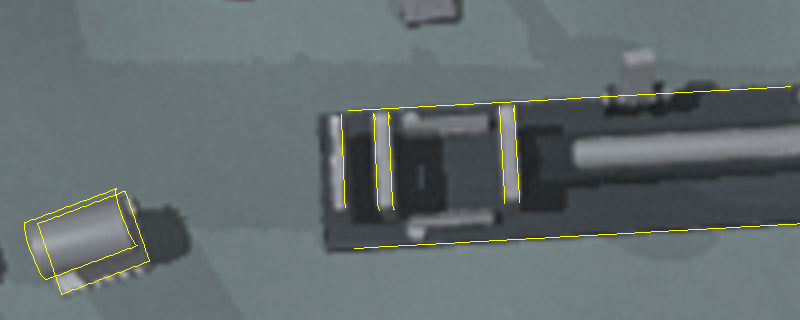

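View pics/os.png

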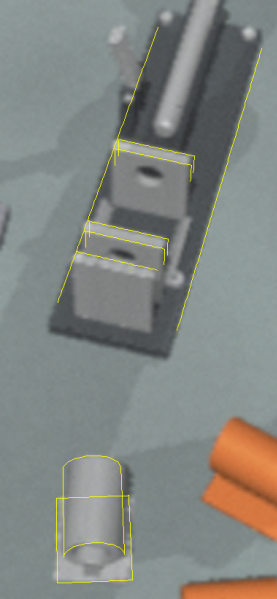

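The overlays match the jig to about 1 px in both views. The bush yaw is less certain, so I'll refit it with small per-camera offsets and use a mask for comparison.

```bash
python3 - <<'E'
from h import *
ims={c:cv2.imread(f"pics/{c}0.png")[:,:,::-1].copy() for c in ("top","side")}
G={c:grads(ims[c],.7) for c in ims}
def joint(segf,p0,box):
    f=lambda q:-sum(score(G,c,segf(q,c),q[:3],q[3+2*i:5+2*i]) for i,c in enumerate(("top","side")))+3*np.sum(np.square(q[3:]))
    return differential_evolution(f,[(a-b,a+b) for a,b in zip(p0,box)]+[(-2,2)]*4,seed=2,maxiter=150,popsize=10,tol=1e-7)
for a,b in ((.2,.25),(.2,.5)): r=joint(BS,[.501,.355,a],[.01,.01,b]); print(r.x.round(4),r.fun)
r=joint(JS,[.55,.101,.055],[.008,.008,.04]); print("jig",r.x.round(4))
# scores vs yaw
for a in np.arange(0,.5,.06):
    r=joint(BS,[.501,.355,a],[.01,.01,.02]); print(round(a,2),r.fun.round(0),end="; ")
c=ims["top"][258:292,195:240]; hsv=cv2.cvtColor(c,cv2.COLOR_RGB2HSV); g=cv2.cvtColor(c,cv2.COLOR_RGB2GRAY)
m=((hsv[:,:,1]<25)&(g>90)).astype(np.uint8); print(); print("\n".join("".join(".#"[v] for v in r) for r in m))
E
```

```text
[0.5031 0.3547 0.3515 0.3378 0.7104 0.3752 0.1568] -2657.4549506064322
[ 0.4965  0.3534  0.224   0.6236  0.0252 -0.9161 -0.0458] -2588.6460718835488
jig [ 0.5524  0.1051  0.058   1.6738  1.6408  0.7943 -0.981 ]
0.0 -2263.0; 0.06 -2328.0; 0.12 -2423.0; 0.18 -2570.0; 0.24 -2589.0; 0.3 -2598.0; 0.36 -2658.0; 0.42 -2551.0; 0.48 -2349.0; 
.............................................
..........................#..................
.............................................
.............................................
.............................................
.............................................
............................##..##...........
........................######.##............
.....................#########.###...........
.................##############.##...........
.............##################.##...........
...........####################..............
........########################.............
......##########################.............
.......#########################.............
.......#########################.............
.......#########################.............
.......##########################............
.......##########################............
.......##########################............
........######################.....#.........
........###################........#.........
.........##############........#.#...........
.........##########..............###.........
...#.....######..##.....#.....##.###.........
..........#...######......#######.##.........
.............########..#########.............
.............#########.######................
..............########.##....................
..............#######........................
...............###....................#......
.......................#.....................
.............................................
...........................#.................
```

```bash
cat >> h.py <<'E'
def down(a,s=1):  # tool down, closing line along x axis of a frame with yaw a
    y=s*np.array([np.cos(a),np.sin(a),0]); z=np.array([0,0,-1.]); return np.c_[np.cross(y,z),y,z]
def st(): s=state(); print("t",round(s["clock"],2),"p",np.round(s["tool_pos"],4),"F",np.round(s["force"],1),"g",round(s["grip_width"],3),"ff",np.round(s["finger_force"],1),"q6",round(s["joints"][5],2)); return s
E
python3 - <<'E'
from h import *
b=[.502,.3547]; a=.31
for s in (1,-1):
    print(s,[np.round(inverse_kinematics(p,down(y,s)),2) if inverse_kinematics(p,down(y,s)) is not None else None for p,y in (([*b,.031],a),([.551,.102,.05],.056),([.553,-.2,.06],.056+np.pi/2))])
q=inverse_kinematics([*b,.15],down(a,-1)); s=-1 if q is not None and abs(q[5])<2.3 else 1
print(s)
grip(.85); move_pose([*b,.15],down(a,s)); st()
print(move_straight([*b,.031],feed=.12,f_stop=12)); st()
grip(0.0); st()
move_straight([*b,.05],feed=.08); st()
E
```

```text
1 [array([ 0.57,  0.35,  1.9 , -0.  ,  0.88,  0.26]), array([ 0.14,  0.24,  2.01, -0.  ,  0.89,  0.08]), array([-0.39,  0.27,  1.95, -0.  ,  0.92, -2.02])]
-1 [None, None, array([-0.39,  0.27,  1.95, -0.  ,  0.92,  1.13])]
1
t 5.9 p [0.5025 0.3541 0.1501] F [-0.4 -1.   0.8] g 0.845 ff 0.0 q6 0.26
False
t 7.04 p [0.5028 0.3552 0.0319] F [ 0.8  0.4 -0.1] g 0.849 ff 0.0 q6 0.26
t 7.66 p [0.5024 0.3549 0.0313] F [0.4 1.3 1. ] g 0.454 ff 29.8 q6 0.26
t 8.05 p [0.5023 0.3549 0.0506] F [ 0.2  0.2 -4.9] g 0.463 ff 29.9 q6 0.26
```

```bash
python3 - <<'E'
from h import *
j=[.551,.102,.055]
move_straight([.5023,.3549,.15],feed=.2)
move_pose([j[0],j[1],.145],down(j[2],1)); wait(.2); s=st()
ims={}
for c in ("top","side"):
    ims[c]=snapshot(c); cv2.imwrite(f"pics/{c}1.png",ims[c][:,:,::-1])
    for t in ("bush","seat","hole1"): print(c,t,[(np.round(d["at"],1).tolist(),round(d["conf"],2)) for d in landmark_of(c,t)][:3])
p=s["tool_pos"]; a=np.arctan2(s["tcp_rot"][1][1],s["tcp_rot"][0][1]); print("yaw",a)
HB=lambda q,c:[x+[0,0,p[2]-.031] for x in BU]
o=[overlay(ims[c],c,[([p[0],p[1],a],HB),([.5505,.102,.056],JS)]) for c in ims]
t=o[0][4*210:4*300,4*265:4*365]; v=o[1][4*175:4*310,4*265:4*365]
h=max(t.shape[0],v.shape[0]); cv2.imwrite("pics/o1.png",np.hstack([cv2.copyMakeBorder(i,0,h-i.shape[0],0,0,cv2.BORDER_CONSTANT) for i in (t,v)]))
E
```

```text
t 9.91 p [0.551  0.1034 0.145 ] F [-0.3  0.9 -3.9] g 0.461 ff 29.9 q6 0.08
top bush [([202.5, 315.9], 0.9), ([173.2, 283.2], 0.63), ([245.7, 312.4], 0.58)]
top seat [([309.1, 257.8], 0.83)]
top hole1 [([322.7, 253.5], 0.62), ([294.6, 257.1], 0.59)]
side bush [([342.8, 401.4], 0.94), ([285.0, 424.5], 0.74), ([350.3, 353.4], 0.67)]
side seat [([309.7, 263.1], 0.84)]
side hole1 [([320.8, 239.1], 0.97), ([306.0, 266.9], 0.85)]
yaw 0.05706476467675482
```

View pics/o1.png

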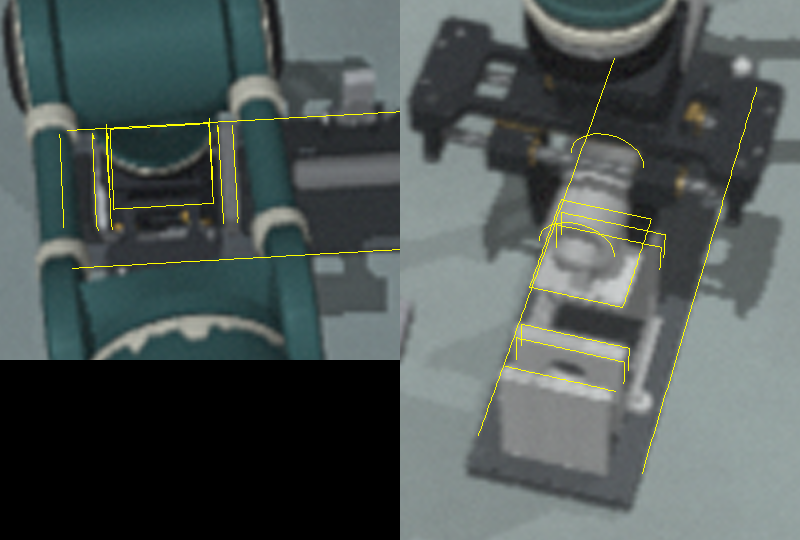

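The side view shows the held bush matching the model at the TCP to under 1 px. The jig wireframe also fits, so I'll lower it guarded.

```bash
python3 - <<'E'
from h import *
x,y=.5515,.1025
move_straight([x,y,.13],down(.056,1),feed=.1); wait(.3); st()
print(move_straight([x,y,.075],feed=.06,f_stop=10)); s=st()
if s["tool_pos"][2]<.08:
    print(move_straight([x,y,.042],feed=.03,f_stop=10)); st(); wait(.2); st()
E
```

```text
t 10.91 p [0.5518 0.1025 0.1304] F [-0.4  0.2 -4.7] g 0.459 ff 29.9 q6 0.08
False
t 11.97 p [0.552  0.1026 0.0755] F [ 0.9  0.1 -4.4] g 0.459 ff 29.9 q6 0.08
True
t 13.03 p [0.553  0.1023 0.0433] F [-1.1 -0.1  6.7] g 0.464 ff 29.8 q6 0.08
t 13.23 p [0.553  0.1023 0.0433] F [-0.7 -0.3  6.3] g 0.464 ff 29.8 q6 0.08
```

```bash
python3 - <<'E'
from h import *
grip(.75); s=st(); p=s["tool_pos"]
move_straight([p[0],p[1],.20],feed=.2); 
# clear view: go above behind the rod
j=[.553,.102,.056]
P=place(j,(0,-.33,.2))[0]; a=j[2]+np.pi/2
move_pose(P,down(a,-1)); st(); grip(0.0); wait(.2); st()
ims={}
for c in ("top","side"):
    ims[c]=snapshot(c); cv2.imwrite(f"pics/{c}2.png",ims[c][:,:,::-1])
    for t in ("bush","rod"): print(c,t,[(np.round(d["at"],1).tolist(),round(d["conf"],2)) for d in landmark_of(c,t)][:3])
SB=lambda q,c:[x+[0,0,.012] for x in BU]
RS=lambda q,c:[np.array([(.011*np.cos(t),y,.062+.011*np.sin(t)) for t in np.linspace(0,2*np.pi,30)]) for y in (-.25,-.06)]
o=[overlay(ims[c],c,[(j,SB),(j,JS),(j,RS)]) for c in ims]
t=o[0][4*215:4*290,4*270:4*420]; v=o[1][4*160:4*305,4*275:4*365]
t=cv2.resize(t,None,fx=.7,fy=.7); h=max(t.shape[0],v.shape[0]); cv2.imwrite("pics/o2.png",np.hstack([cv2.copyMakeBorder(i,0,h-i.shape[0],0,0,cv2.BORDER_CONSTANT) for i in (t,v)]))
E
```

```text
t 13.78 p [0.5523 0.1021 0.042 ] F [-0.   0.5 -0.4] g 0.75 ff 0.0 q6 0.08
t 15.97 p [ 0.5712 -0.2266  0.1992] F [-0.3  0.4 -0. ] g 0.749 ff 0.0 q6 1.09
t 17.2 p [ 0.5714 -0.2275  0.2   ] F [ 0.6  0.5 -0.5] g 0.006 ff 0.0 q6 1.1
top bush [([169.4, 283.3], 0.84), ([245.0, 313.5], 0.75), ([201.4, 313.3], 0.72)]
top rod [([372.8, 251.2], 0.95)]
side bush [([283.0, 425.0], 0.9), ([344.1, 397.6], 0.89), ([311.8, 264.9], 0.84)]
side rod [([331.6, 199.7], 0.67)]
```

View pics/o2.png

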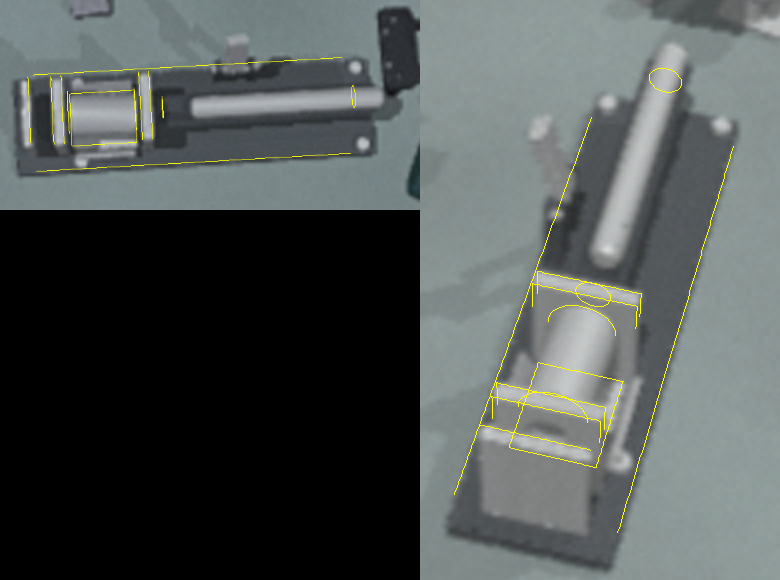

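Bush seated: the side overlay lies on its tube and foot, and in the top view it sits between the ears. The rod is still short of ear 1, with its rear end at about jig y = -0.278. Next I'll push the rod from behind.

```bash
python3 - <<'E'
from h import *
j=[.5525,.102,.056]; R=down(j[2]+np.pi/2,-1)
W=lambda x,y,z: place(j,(x,y,z))[0]
J=lambda p: (Rz(j[2]).T@(np.array(p)-[j[0],j[1],0]))
move_straight(W(0,-.325,.10),R,feed=.15); move_straight(W(0,-.325,.064),feed=.08,f_stop=10); wait(.2); st()
for i in range(4):
    hit=move_straight(W(0,-.11,.064),feed=.07,f_stop=18); s=st(); q=J(s["tool_pos"]); print(hit,q.round(4))
    if not hit or q[1]>-.15: break
    wait(.2)
E
```

```text
t 19.12 p [ 0.5712 -0.2227  0.0646] F [ 0.   0.2 -1. ] g 0.004 ff 0.0 q6 1.1
t 21.52 p [ 0.5602 -0.0314  0.0647] F [ 0.1 -4.2  2.3] g 0.005 ff 2.6 q6 1.42
True [ 0.0002 -0.1336  0.0647]
```

```bash
python3 - <<'E'
from h import *
j=[.5525,.102,.056]; W=lambda x,y,z: place(j,(x,y,z))[0]
J=lambda p: (Rz(j[2]).T@(np.array(p)-[j[0],j[1],0]))
hit=move_straight(W(0,-.11,.064),feed=.04,f_stop=18); s=st(); print(hit,J(s["tool_pos"]).round(4))
move_straight(W(0,-.175,.066),feed=.12); move_straight(W(0,-.175,.25),feed=.2)
move_pose(W(.14,-.20,.25),down(j[2]+np.pi/2,-1)); st()
ims={c:snapshot(c) for c in ("top","side")}
SB=lambda q,c:[x+[0,0,.012] for x in BU]
RS=lambda q,c:[np.array([(.011*np.cos(t),y,.062+.011*np.sin(t)) for t in np.linspace(0,2*np.pi,30)]) for y in (-.12,)]
o=[overlay(ims[c],c,[(j,SB),(j,RS)]) for c in ims]
t=o[0][4*215:4*290,4*270:4*420]; v=o[1][4*160:4*305,4*275:4*365]
t=cv2.resize(t,None,fx=.7,fy=.7); h=max(t.shape[0],v.shape[0]); cv2.imwrite("pics/o3.png",np.hstack([cv2.copyMakeBorder(i,0,h-i.shape[0],0,0,cv2.BORDER_CONSTANT) for i in (t,v)]))
E
```

```text
t 21.82 p [ 0.5603 -0.0314  0.0648] F [-1.  -5.   2.5] g 0.006 ff 2.6 q6 1.43
True [ 0.0003 -0.1337  0.0648]
t 24.0 p [ 0.7021 -0.0897  0.2477] F [-0.9  0.3  0.7] g 0.004 ff 0.0 q6 1.35
```

View pics/o3.png

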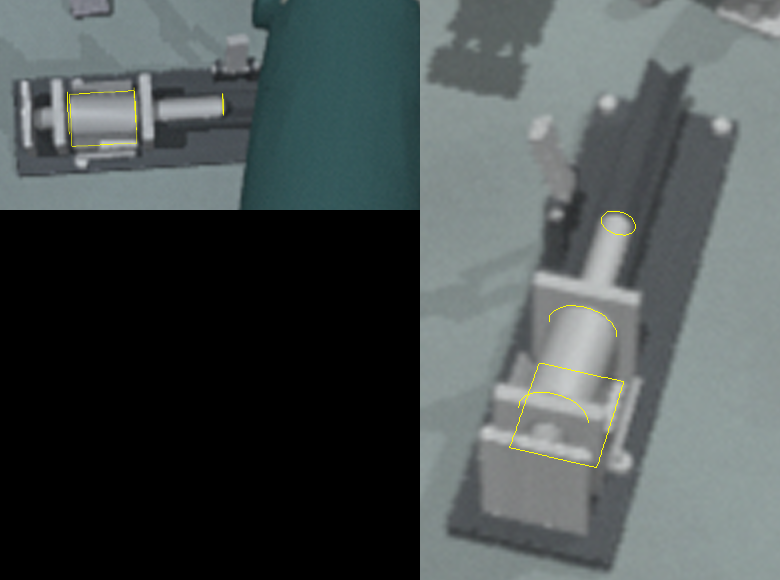

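Rod home: the rear end lies on the model circle for y = -120 mm, the front is at the stop, and a second press did not move it. The keeper is still open. Next I'll tip it.

```bash
python3 - <<'E'
from h import *
j=[.5525,.102,.056]; W=lambda x,y,z: place(j,(x,y,z))[0]
J=lambda p: (Rz(j[2]).T@(np.array(p)-[j[0],j[1],0]))
move_straight(W(.105,-.136,.2),feed=.2); move_straight(W(.105,-.136,.10),feed=.15); wait(.2)
hit=move_straight(W(.012,-.136,.10),feed=.08,f_stop=15); s=st(); print(hit,J(s["tool_pos"]).round(4))
wait(.5); move_straight(W(.03,-.136,.25),feed=.2); move_pose(W(.14,-.28,.28),down(j[2]+np.pi/2,-1)); st()
ims={c:snapshot(c) for c in ("top","side")}
for c in ims: print(c,[(np.round(d["at"],1).tolist(),round(d["conf"],2)) for d in landmark_of(c,"keeper_tip")][:2],"expect",proj(c,W(-.018,-.134,.065)).round(1))
o=[i[:,:,::-1] for i in ims.values()]
t=cv2.resize(o[0][215:290,270:420],None,fx=2.8,fy=2.8); v=cv2.resize(o[1][160:305,275:365],None,fx=4,fy=4)
h=max(t.shape[0],v.shape[0]); cv2.imwrite("pics/o4.png",np.hstack([cv2.copyMakeBorder(i,0,h-i.shape[0],0,0,cv2.BORDER_CONSTANT) for i in (t,v)]))
E
```

```text
t 27.02 p [ 0.5726 -0.0331  0.1001] F [ 0.3 -0.3 -0.7] g 0.006 ff 0.0 q6 1.41
False [ 0.0125 -0.136   0.1001]
t 29.18 p [ 0.7069 -0.169   0.278 ] F [1.1 0.6 0.5] g 0.002 ff 0.0 q6 1.25
top [([353.6, 258.7], 0.42)] expect [[354.6 257.5]]
side [([328.4, 210.3], 0.63)] expect [[332.3 211.8]]
```

View pics/o4.png

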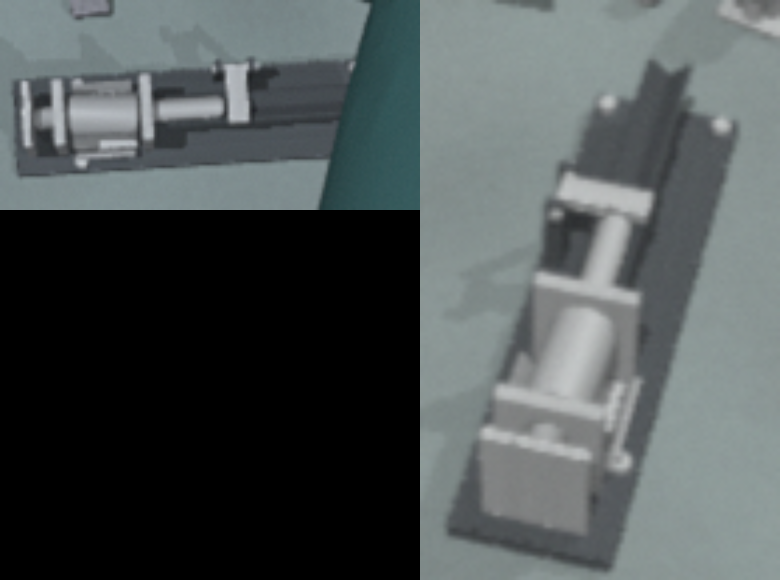

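The keeper lies across the trough just behind the rod, with its tip where expected at about (354,258) in the top view. The bush and rod are in place and the arm is clear, so I'll hand in.

```bash
python3 -c "
from cell import *
print(sign_off())"
```

```text
the job is handed in; nothing more can be done
None
```

I handed the job in at about 29 s on the robot's clock: the short bush is on the seat, the rod is home against the end stop, the keeper is down behind it and the arm is clear; the final pictures confirm this, but sign-off returned no verdict.

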